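# Open the push-and-turn cap of the consolidant jug

### The job

Open the white jug of sherd consolidant: push its red child-resistant cap down hard until it bottoms, keep it down while you turn it anticlockwise until it comes free, and lift it off without forcing the jug. Then set the cap down, the same way up, inside the blue dish and let go, leaving the can, the sherds and the other things on the table where they are.

Things in the scene. Friction and masses are not known exactly. Their poses are not given: they have to be found in the camera images.
- jug: White round jug, 94 mm across, blue band, in a 112 mm square wooden holder screwed to the table: it does not move. Origin: on its vertical axis, at the holder's underside (table height); z up. The shoulder ends 148 mm up; above is the neck, 40 mm across, under the cap. The closed cap's white mark points along the jug's x axis (short black mark on the shoulder), within 5 degrees.
- cap: Red ribbed push-and-turn cap, a loose part of about 40 g, round, 52 mm across (54 over the ribs), 36 mm tall, open below. Origin: centre of its lower rim; z up, x along the white mark on top. Closed, its rim is 165 mm and its top 201 mm above the table. Turning it unless pushed to the bottom, pulling it before it is free, or pressing over 30 N forces the neck.
- cap_top (a point): Centre of the cap's flat top. Pushing: a spring holds the cap up, about 5 N to start it down and 0.4 N more per mm. It bottoms hard after an unseen stroke that differs from start to start, 4 to 14 mm. It can turn only when pressed fully to the bottom (within 1 to 2 mm): feel for the steep rise in force there (stop at about 16 N) and hold it down.
- neck (a point): Centre of the neck's mouth inside the cap, on the jug's axis 180 mm above the table. Turning: held at the bottom, the cap turns anticlockwise seen from above. From 56 degrees onwards it is free to lift, at 82 degrees it meets a stop; 70 degrees is right. Clockwise it does not turn.
- dish: Round blue enamel dish, loose, about 0.6 kg, 148 mm across the rim and 16 mm tall, walls 3 mm, flat floor about 118 mm across and 4 mm thick. Origin: centre of its underside.
- can: Bystander: plain steel can, 74 mm across, 150 mm tall. Origin: centre of its underside.
- sherd_a: Bystander: potsherd, about 60 x 45 x 10 mm, lying flat.
- sherd_b: Bystander: potsherd, about 55 x 40 x 12 mm, lying flat.
- sherd_c: Bystander: potsherd, about 65 x 45 x 9 mm, lying flat.
- sherd_d: Bystander: potsherd, about 55 x 45 x 11 mm, lying flat.
- tape: Bystander: roll of yellow tape, 76 mm across, 20 mm tall, lying flat.
- loupe: Bystander: steel hand loupe, 36 mm across, 22 mm tall, with a short black handle.
- brush: Bystander: small brush lying flat.
Not all that is in view belongs to the job. Of the things that look like the cap, the smaller one is meant. What is shaped like the jug but pink is not meant.

How it is judged:
By the outcome, as a careful person would: the job done as asked, in the order asked, and still so for the second after the job is handed in, with the robot touching nothing.
It also fails if it takes over 64 s, if anything falls off the work surface, if the arm or the gripper's body presses on something with over 40 N, if the wrist force passes 120 N, or if a joint passes its speed limit or range.

### The arm

A 7-joint arm with a two-finger parallel gripper is mounted at the origin on the work surface. World frame = base frame: x ahead of the robot, y to its left, z up, the work surface at z = 0. Lengths are in m, angles in rad, forces in N, time in s.
With the tool pointing down it reaches from about 0.375 to 0.925 m from the base axis. Payload 3.1 kg.
Tool frame: the origin (TCP) lies between the finger pads; the fingertips stand 19 mm ahead of it and the grasp point (between the pads) is the TCP; z points along the fingers, y is the direction in which the jaws open and shut (so a half turn about z gives the same grasp; the last joint's range is limited). The gripper opens to 85 mm and grips with 20 to 120 N. Pads are 22 mm wide; open, the fingers measure 114 mm over their backs; the gripper's body (76 mm by 85 mm) begins 54 mm behind the grasp point. The pads swing forward as they close: fully open they stand 13 mm farther back than shut.
Start: joints at [-0.098, 0.383, 0.044, 1.598, -0.018, 1.161, -0.05], TCP at [0.65, 0, 0.25] pointing down, gripper open.
Joint ranges: [-2.61, 2.61], [-0.41, 2.15], [-1.48, 1.57], [0, 2.5], [-1.57, 4.71], [0.05, 1.97], [-2.85, 2.85]. Speed limits (rad/s): [2.79, 2.79, 3.14, 3.14, 3.14, 3.14, 3.14].

### API

Orientations are given as a unit quaternion [x, y, z, w].
In Python, from bench import move_ptp, movel, move_j, move_gripper, pause, inverse_kinematics, read_camera, camera_params, MotionError, sign_off, look_for, tip_of, read_time_s, read_qpos, read_joint_vel, read_effort, read_eef_pos, read_tcp_rot, read_ft_force, read_ft_torque, read_finger_gap gives the robot as it stands. Calls block until the motion is done:
- move_ptp(position, orientation): joint-space move of the TCP to a pose.
- movel(position, orientation=None, speed=0.15): straight line of the TCP; orientation=None keeps the orientation; speed is the mean speed in m/s.
- move_j(angles): joint-space move.
- move_gripper(opening, effort=None): finger opening in m; effort is the grip in N (None keeps the last); returns when the fingers have stopped.
- pause(seconds).
- inverse_kinematics(position, orientation): joint angles nearest the present ones, or None.
- read_camera(name): name is "scene" or "side" or "wrist"; returns the picture (480x640x3 uint8, red, green, blue); there is no depth.
- camera_params(name): a dict with "K" (3x3 intrinsics, pixels), "camera_from_world" (4x4, takes a point from world to camera coordinates). Camera axes: x right, y down, z forward; pixel columns grow to the right and rows downward; lengths in m; the calibration is good to about 2 mm. The wrist camera is an equidistant fisheye: a pixel r from the principal point sees the ray r / f radians off the axis. A picture is of the moment at which its call begins: read the wrist's pose just before it. camera_params takes no time and is no camera call; for the wrist camera it gives the pose at the moment of the call.
A pose or a line that the arm cannot do raises MotionError and nothing moves.
- sign_off(): hands the job in, once; it reports no verdict.
Trained networks look in the newest picture that a camera, given by its name, has taken for a name from the list of things; names that differ only in an ending like _2 or _b are one class to them, and where a whole thing is asked for, a point or a joint stands for the part that bears it (a point fixed in the world has none). Each returns a list of dicts, best first, with "confidence" (0 to 1); they miss things now and then, are a little off and sometimes report something else, mostly with a low value. They report only what shows in the picture. A call takes as long as a camera call. They do not tell look-alikes from the thing itself.
- look_for(camera, name): "at" ([column, row] in pixels, amid what is visible of it).
- tip_of(camera, name): "at" ([column, row] in pixels: a listed point, or the origin of a listed thing).
Readings, each from a call of its own:
- read_time_s(): time.
- read_qpos(): joint angles.
- read_joint_vel(): joint speeds.
- read_effort(): joint torques, N m.
- read_eef_pos(): TCP position.
- read_tcp_rot(): TCP orientation.
- read_ft_force(): force on the tool from outside, world axes, zero at the start.
- read_ft_torque(): the same for the moment, N m.
- read_finger_gap(): finger opening in m.
Only numpy, scipy, OpenCV 4.12 (cv2) and the standard library are available. Lean on these libraries where they do the work, as an engineer would, in place of code of your own. Each camera call takes 0.05 s, during which the arm holds its last target.

## Working session

There is one attempt and no reset: what is moved stays moved. The work goes in short steps, each a Python script; the robot and the scene stay as the last script left them, time stands still between calls to the robot, and variables do not carry over. Pictures are saved under pics/ and viewed, and the job is handed in when it is done.

```bash
ls; mkdir -p pics; python3 - <<'E'
from bench import *
import cv2
for c in ["scene","side","wrist"]:
    im=read_camera(c); cv2.imwrite(f"pics/{c}0.png",im[:,:,::-1])
    for n in ["jug","cap","cap_top","dish","can"]:
        print(c,n,[(tuple(round(float(v)) for v in d["at"]),round(d["confidence"],2)) for d in tip_of(c,n)][:4])
print(read_time_s())
for c in ["scene","side"]:
    p=camera_params(c);print(p["K"],p["camera_from_world"])
E
```

```text
pics
scene jug [((390, 245), 0.75), ((333, 183), 0.57), ((253, 334), 0.5)]
scene cap [((393, 197), 0.86)]
scene cap_top [((394, 190), 0.97)]
scene dish [((328, 286), 0.82)]
scene can [((256, 334), 0.84)]
side jug [((298, 198), 0.92), ((176, 226), 0.68)]
side cap [((244, 214), 0.74), ((295, 148), 0.55)]
side cap_top [((292, 135), 0.9), ((242, 198), 0.6)]
side dish [((344, 268), 0.63)]
side can [((387, 364), 0.59)]
wrist jug [((8, 23), 0.82)]
wrist cap [((95, 11), 0.87), ((221, 217), 0.53)]
wrist cap_top []
wrist dish [((219, 217), 0.87)]
wrist can [((234, 394), 0.9)]
0.9
[[437.20192656   0.         321.98201215]
 [  0.         437.20192656 240.08762369]
 [  0.           0.           1.        ]] [[ 0.63535617  0.7720527  -0.01603642 -0.32223825]
 [ 0.55856295 -0.47380743 -0.68081859 -0.1799117 ]
 [-0.53322601  0.42360493 -0.73227651  1.45073022]
 [ 0.          0.          0.          1.        ]]
[[506.50961043   0.         316.95896419]
 [  0.         506.50961043 236.85104233]
 [  0.           0.           1.        ]] [[ 0.92505985 -0.3796408  -0.01171069 -0.45141927]
 [-0.30999976 -0.73683441 -0.60081212  0.23898177]
 [ 0.21946396  0.55941748 -0.79930448  1.00665564]
 [ 0.          0.          0.          1.        ]]
```

View pics/scene0.png

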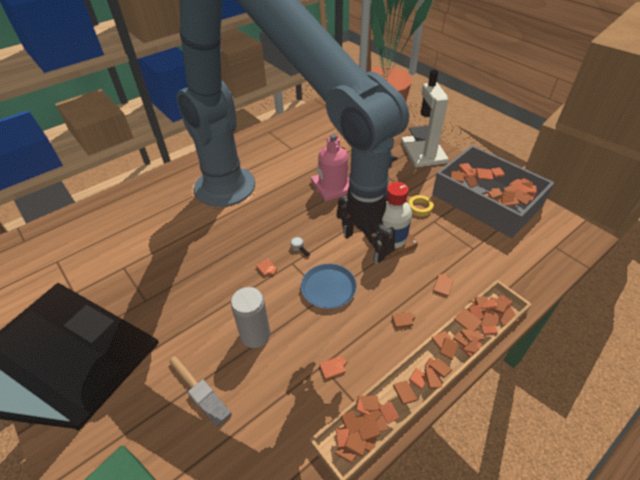

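View pics/side0.png

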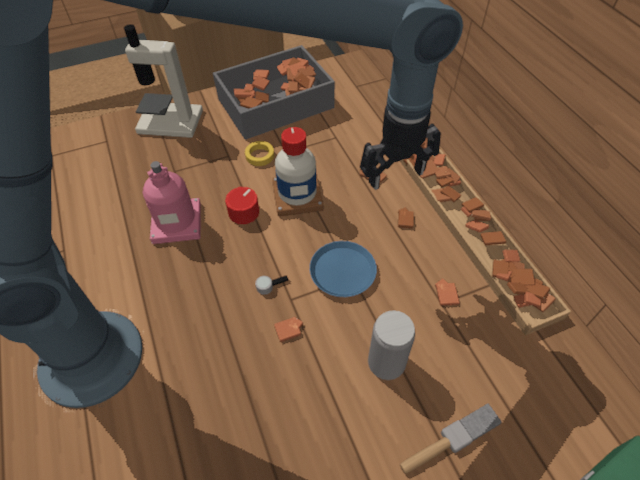

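View pics/wrist0.png

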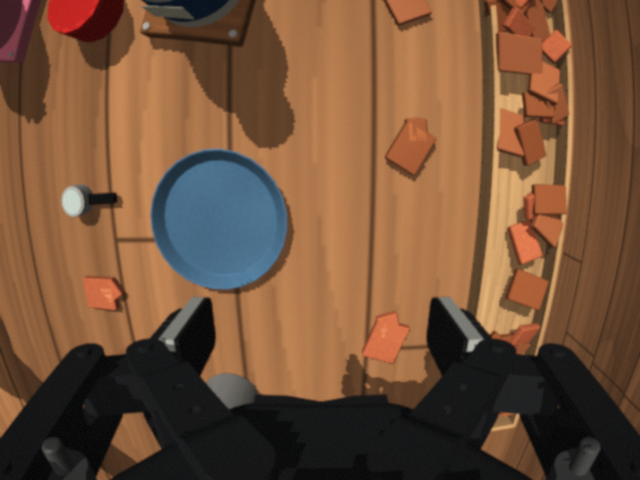

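The scene view shows the jug, white with a blue band, at (397,215) with its red cap at (397,190). The pink jug at (333,170) is the decoy. In the side view there are two red caps: the one on the white jug at (294,140), and a larger loose one on the table at (243,204). The one on the white jug is meant because it is smaller and closed on that jug. The dish is at (344,270).

```bash
cat > h.py <<'E'
from bench import *
import numpy as np, cv2
from scipy.spatial.transform import Rotation as R
def ray(c,px,p=None):
    p=p or camera_params(c);K=np.array(p["K"]);T=np.array(p["camera_from_world"])
    v=np.array([(px[0]-K[0,2])/K[0,0],(px[1]-K[1,2])/K[1,1]])
    if c=="wrist":
        r=np.linalg.norm(v); s=np.sin(r)/r if r>1e-9 else 1
        d=np.array([v[0]*s,v[1]*s,np.cos(r)])
    else: d=np.array([v[0],v[1],1.])
    return -T[:3,:3].T@T[:3,3], T[:3,:3].T@d
def atz(c,px,z,p=None):
    o,d=ray(c,px,p); return o+d*(z-o[2])/d[2]
def down(yaw): # tool z down; tool y axis at angle yaw+90... x axis at yaw
    return (R.from_euler('z',yaw)*R.from_euler('x',np.pi)).as_quat()
def proj(c,P,p=None):
    p=p or camera_params(c);K=np.array(p["K"]);T=np.array(p["camera_from_world"])
    q=T[:3,:3]@np.array(P)+T[:3,3]
    if c=="wrist":
        t=np.arctan2(np.hypot(q[0],q[1]),q[2]);n=max(np.hypot(q[0],q[1]),1e-9);u=q[:2]/n*t
    else:u=q[:2]/q[2]
    return u*K[0,0]+K[:2,2]
E
python3 - <<'E'
from h import *
print(atz("scene",(394,190),.201),atz("side",(292,135),.201),"captop")
print(atz("scene",(390,245),0),atz("side",(298,198),0),"jug")
print(atz("scene",(328,286),0),atz("side",(344,268),0),atz("wrist",(219,217),0),"dish")
print(atz("side",(244,214),0), "decoy")
print(atz("side",(176,226),0), "pink")
print(atz("scene",(256,334),0), atz("side",(387,364),0),"can")
print(read_tcp_rot(), R.from_quat(read_tcp_rot()).as_matrix(), down(0))
T=np.array(camera_params("wrist")["camera_from_world"]);print(-T[:3,:3].T@T[:3,3], T[:3,:3])
im=cv2.imread("pics/side0.png")[110:230,200:340];cv2.imwrite("pics/side_crop.png",cv2.resize(im,None,fx=5,fy=5,interpolation=cv2.INTER_CUBIC))
E
```

```text
[0.52868218 0.22476793 0.201     ] [0.52926902 0.23643767 0.201     ] captop
[ 5.39827825e-01  2.26823120e-01 -1.11022302e-16] [0.53205877 0.23088102 0.        ] jug
[ 0.53725263 -0.00402342  0.        ] [ 0.55218657 -0.00201631  0.        ] [ 0.54343966 -0.00620302  0.        ] dish
[0.39337195 0.23376501 0.        ] decoy
[2.33023992e-01 2.61303382e-01 1.11022302e-16] pink
[ 0.53561862 -0.23195407  0.        ] [ 0.53781384 -0.23946029  0.        ] can
[7.07086048e-01 7.07127512e-01 3.82415628e-05 2.23754495e-05] [[-5.86402902e-05  9.99999995e-01  8.57247429e-05]
 [ 9.99999998e-01  5.86383666e-05  2.24405861e-05]
 [ 2.24355592e-05  8.57260587e-05 -9.99999996e-01]] [1.000000e+00 0.000000e+00 0.000000e+00 6.123234e-17]
[0.65058997 0.06541797 0.37410636] [[ 9.99998374e-01  1.30297465e-03 -1.24665308e-03]
 [ 1.58139116e-03 -9.65877981e-01  2.58992711e-01]
 [-8.66653826e-04 -2.58994261e-01 -9.65878471e-01]]
```

View pics/side_crop.png

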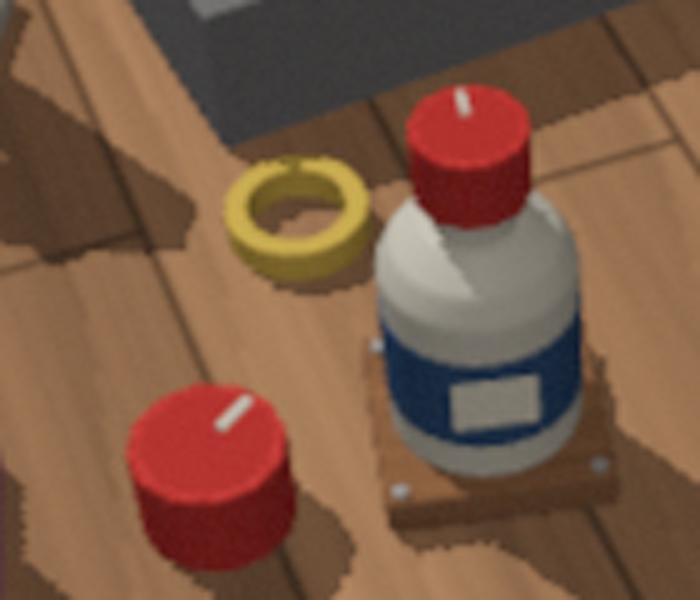

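The crop confirms it: the cap on the white jug at side (294,140) is visibly smaller than the loose one at (243,204). Next I'll look from the wrist camera.

```bash
python3 - <<'E'
from h import *
q=down(np.pi/2)
move_ptp([0.53,0.14,0.33],q)
p=camera_params("wrist"); im=read_camera("wrist"); cv2.imwrite("pics/w1.png",im[:,:,::-1])
print(read_eef_pos(),read_qpos(),read_time_s(),read_ft_force())
for n,z in [("cap_top",.201),("cap",.165),("jug",0),("dish",0)]:
    for d in tip_of("wrist",n)[:3]: print(n,d,atz("wrist",d["at"],z,p))
np.save("p1.npy",p,allow_pickle=True)
E
```

```text
[0.53087185 0.13738284 0.3290353 ] [-0.30362777  0.13273142 -0.02816079  1.74668713  0.00533816  1.26349631
 -0.33696534] 1.7667 [-0.59032512 -0.2801228  -0.48989543]
cap_top {'at': [198.4, 115.6], 'confidence': 0.92} [0.44651787 0.22744834 0.201     ]
cap {'at': [317.3, 106.0], 'confidence': 0.91} [0.52854071 0.23458663 0.165     ]
cap {'at': [208.8, 116.4], 'confidence': 0.62} [0.44315452 0.22956175 0.165     ]
jug {'at': [98.8, 109.7], 'confidence': 0.57} [0.22931909 0.27014212 0.        ]
dish {'at': [331.5, 308.4], 'confidence': 0.65} [ 0.54526486 -0.00855926  0.        ]
```

View pics/w1.png

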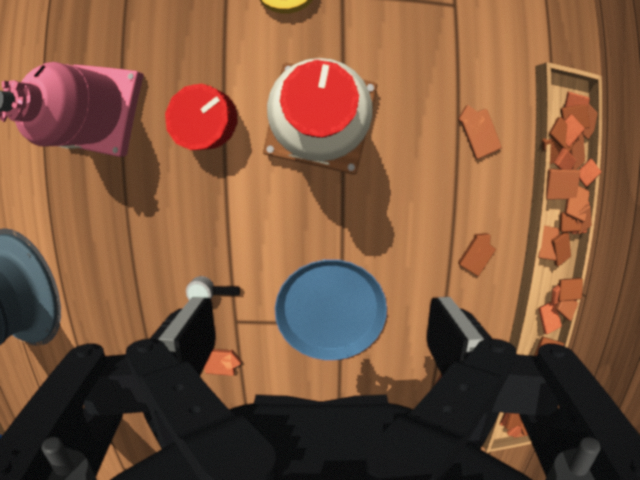

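The wrist view shows the white jug's cap top at about (320,97), with its mark pointing up towards +y, and the dish at (331,310). The arm had not settled when I took it, so I'll re-take it and fit circles.

```bash
cat >> h.py <<'E'
from scipy.optimize import least_squares
def fitcirc(c,mask,zt,p,r=None,thr=None):
    n,l,st,_=cv2.connectedComponentsWithStats(mask.astype(np.uint8))
    k=1+np.argmax(st[1:,4]); cn=cv2.findContours((l==k).astype(np.uint8),cv2.RETR_EXTERNAL,cv2.CHAIN_APPROX_NONE)[0]
    cn=max(cn,key=len)[:,0].astype(float)
    P=np.array([atz(c,x,zt,p)[:2] for x in cn])
    f=lambda v:np.hypot(P[:,0]-v[0],P[:,1]-v[1])-v[2]
    s=least_squares(f,[*P.mean(0),.03],loss="soft_l1",f_scale=.001)
    return s.x, np.sqrt(np.mean(s.fun**2)), P, cn
E
python3 - <<'E'
from h import *
pause(0.3)
print(read_eef_pos(),read_joint_vel().round(3) if hasattr(read_joint_vel(),'round') else 0)
p=camera_params("wrist"); im=read_camera("wrist"); cv2.imwrite("pics/w2.png",im[:,:,::-1])
h=cv2.cvtColor(im,cv2.COLOR_RGB2HSV)
red=((h[...,0]<6)|(h[...,0]>174))&(h[...,1]>200)&(h[...,2]>60)
m=red.copy(); m[:,:262]=0;m[:,385:]=0;m[190:]=0
print("all",fitcirc("wrist",m,.201,p)[:2])
mb=m&(h[...,2]>185)
print("bright",fitcirc("wrist",mb,.201,p)[:2], h[98,310],h[130,320])
w=(im.min(2)>150); w[:,300:340]&=True; w[:, :300]=0;w[:,345:]=0;w[95:]=0;w[:60]=0
ys,xs=np.nonzero(w); print("mark px",xs.mean(),ys.mean(),len(xs), atz("wrist",(xs.mean(),ys.mean()),.201,p))
bl=(h[...,0]>95)&(h[...,0]<115)&(h[...,1]>90); bl[:235]=0; bl[380:]=0; bl[:,:250]=0;bl[:,410:]=0
print("dish",fitcirc("wrist",bl,.016,p)[:2], tip_of("wrist","cap_top")[:2],read_ft_force())
c=im[30:200,240:400,::-1];cv2.imwrite("pics/w2c.png",cv2.resize(c,None,fx=3.5,fy=3.5,interpolation=cv2.INTER_CUBIC))
E
```

```text
[0.53010455 0.1398383  0.32983251] [-0.005 -0.003 -0.002 -0.     0.001 -0.001  0.001]
all (array([0.53054476, 0.23458463, 0.02261354]), np.float64(0.00406870452627466))
bright (array([0.53054476, 0.23458463, 0.02261354]), np.float64(0.00406870452627466)) [  1 203 224] [  1 205 223]
mark px 323.1693548387097 72.13306451612904 248 [0.53201282 0.25625079 0.201     ]
dish (array([ 0.54389443, -0.00752368,  0.07077359]), np.float64(0.0004858152946456059)) [{'at': [317.1, 98.7], 'confidence': 0.87}, {'at': [200.8, 116.0], 'confidence': 0.67}] [ 1.71687766  0.13654723 -0.33418279]
```

View pics/w2c.png

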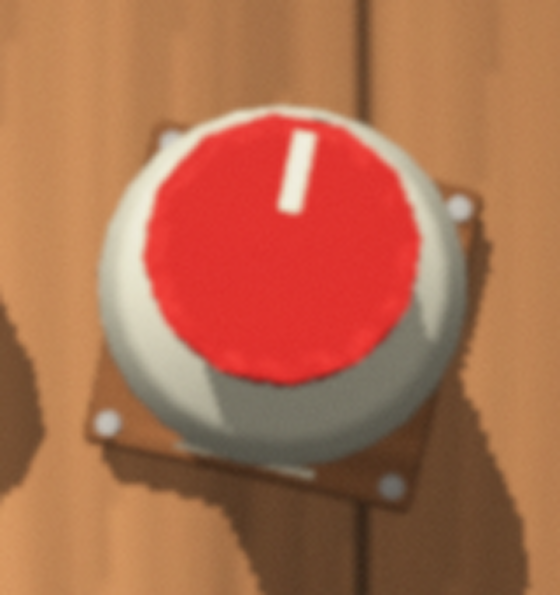

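```bash
python3 - <<'E'
from h import *
def meas():
    p=camera_params("wrist"); im=read_camera("wrist")
    h=cv2.cvtColor(im,cv2.COLOR_RGB2HSV)
    red=((h[...,0]<7)|(h[...,0]>172))&(h[...,1]>165)&(h[...,2]>60)
    a=proj("wrist",[.53,.233,.201],p)
    Y,X=np.mgrid[:480,:640]; m=red&(np.hypot(X-a[0],Y-a[1])<60)
    m=cv2.morphologyEx(m.astype(np.uint8),cv2.MORPH_CLOSE,np.ones((9,9)))
    for z in(.201,.190): print(z,fitcirc("wrist",m,z,p)[:2], a)
    return im
meas()
move_ptp([0.53,0.17,0.33],down(np.pi/2)); pause(.3)
im=meas(); cv2.imwrite("pics/w3.png",im[:,:,::-1])
print(read_eef_pos(),read_time_s())
for s in np.arange(-60,61,15):
  for k in (0,70):
    a=inverse_kinematics([.53,.233,.184],down(np.radians(90+s+k))); print(s,k,None if a is None else np.round(a,2))
E
```

```text
0.201 (array([0.53005394, 0.23627786, 0.02561749]), np.float64(0.00029692636241893176)) [320.25148503 105.78869287]
0.19 (array([0.53002952, 0.2376203 , 0.02673224]), np.float64(0.0003098480083664653)) [320.25148503 105.78869287]
0.201 (array([0.53013945, 0.23656796, 0.02560044]), np.float64(0.0003109741195749345)) [319.81547406 148.06442515]
0.19 (array([0.53010795, 0.23666262, 0.02671408]), np.float64(0.00032452048029975723)) [319.81547406 148.06442515]
[0.5301481  0.16906397 0.33003711] 3.0167
-60 0 [-0.48  0.32 -0.    1.83  0.    0.99 -1.53]
-60 70 [-0.4   0.32 -0.1   1.83  0.04  0.99 -0.34]
-45 0 [-0.46  0.32 -0.03  1.83  0.01  0.99 -1.28]
-45 70 [-0.38  0.32 -0.12  1.83  0.05  0.99 -0.09]
-30 0 [-0.44  0.32 -0.06  1.83  0.02  0.99 -1.03]
-30 70 [-0.37  0.32 -0.14  1.83  0.05  0.99  0.17]
-15 0 [-0.42  0.32 -0.07  1.83  0.03  0.99 -0.77]
-15 70 [-0.35  0.33 -0.16  1.83  0.06  0.99  0.42]
0 0 [-0.41  0.32 -0.09  1.83  0.03  0.99 -0.51]
0 70 [-0.32  0.33 -0.19  1.83  0.07  1.    0.68]
15 0 [-0.39  0.32 -0.11  1.83  0.04  0.99 -0.26]
15 70 [-0.3   0.33 -0.22  1.82  0.08  1.    0.93]
30 0 [-0.38  0.32 -0.13  1.83  0.05  0.99 -0.  ]
30 70 [-0.28  0.33 -0.24  1.82  0.09  1.    1.18]
45 0 [-0.36  0.33 -0.15  1.83  0.06  0.99  0.25]
45 70 [-0.25  0.34 -0.28  1.82  0.11  1.    1.44]
60 0 [-0.34  0.33 -0.17  1.83  0.07  0.99  0.51]
60 70 [-0.23  0.34 -0.3   1.82  0.12  1.    1.69]
```

View pics/w3.png

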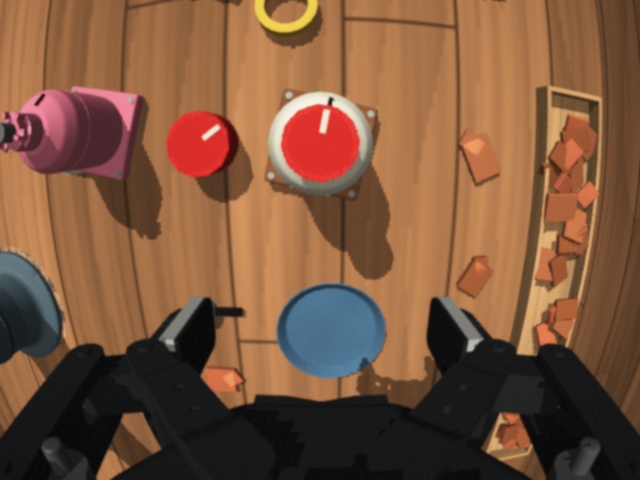

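```bash
python3 - <<'E'
from h import *
q=down(np.pi/2); C=[.5301,.2365]
move_ptp([*C,.27],q); pause(.2)
movel([*C,.184],q,speed=.08); pause(.3)
print(read_eef_pos(),read_ft_force(),read_time_s())
move_gripper(.060,20); print(read_eef_pos(),read_ft_force(),read_finger_gap())
move_gripper(.045,20); pause(.2)
print(read_eef_pos(),read_ft_force(),read_ft_torque(),read_finger_gap(),read_time_s())
im=read_camera("wrist"); cv2.imwrite("pics/w4.png",im[:,:,::-1])
im=read_camera("side"); cv2.imwrite("pics/s4.png",cv2.resize(im[90:230,220:400,::-1],None,fx=4,fy=4))
E
```

```text
[0.53027901 0.23656045 0.18437416] [-0.16193044  0.48109069  0.75620183] 5.1917
[0.53008103 0.23648421 0.18395803] [0.32057145 0.25938813 0.11053762] 0.05989044028415786
[0.5299852  0.23650568 0.18417478] [-0.16183458  0.11808629  3.18137054] [-0.06161836  0.26434259  0.00049702] 0.05296560101612699 5.9833
```

View pics/w4.png

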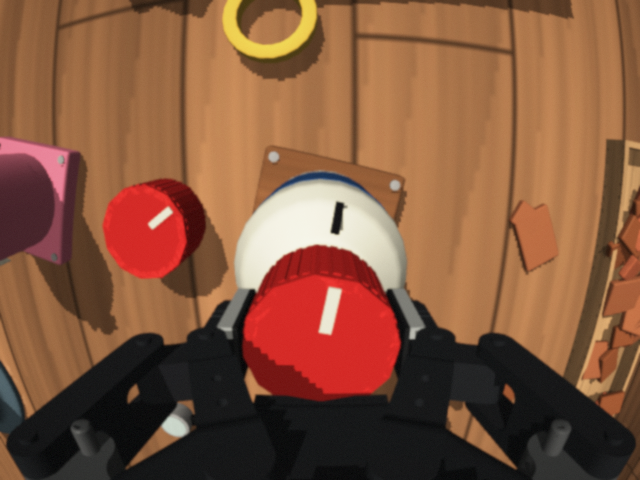

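View pics/s4.png

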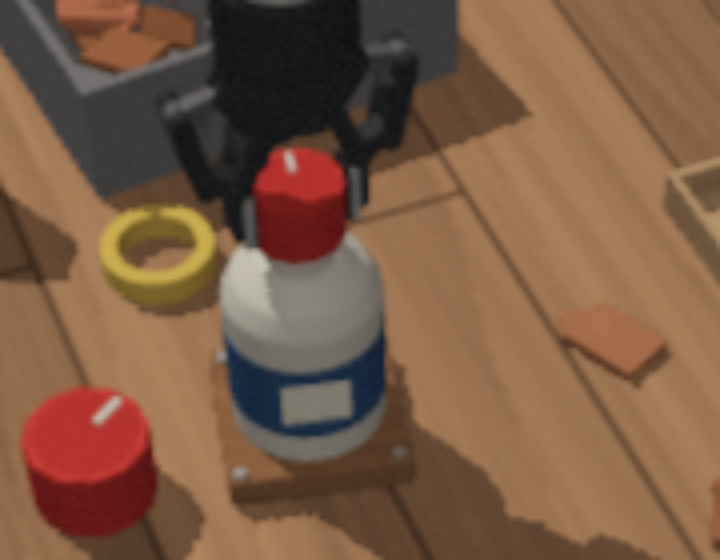

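The wrist view shows both pads closed on the cap at (322,335), with the mark and the shoulder mark roughly in line. The side view shows the fingers on the cap and clear of the jug. Next I'll tighten the grip and press.

```bash
python3 - <<'E'
from h import *
q=down(np.pi/2); C=[.5301,.2365]
move_gripper(.045,80); pause(.15)
F=lambda: np.mean([read_ft_force() for _ in range(3)],axis=0)
print(read_eef_pos(),F(),read_ft_torque(),read_finger_gap(),read_time_s())
z=.184; 
for i in range(60):
    fz=F()[2]
    st=.001 if fz<9.0 and i<60 else .0004
    z-=st
    movel([*C,z],q,speed=.02); pause(.05)
    f=F(); e=read_eef_pos()
    print(round(z,4),e.round(4) if hasattr(e,'round') else e,f.round(2),round(read_time_s(),2))
    if f[2]>15 or z<.184-.017: break
print(read_ft_torque(),read_finger_gap())
E
```

```text
[0.530051   0.23651042 0.18421989] [-2.73352494 -1.97607382  4.08691279] [-0.18661552  0.53997212  0.00192232] 0.05144715997019364 6.45
0.183 [0.5302 0.2366 0.1831] [-0.94 -0.48  4.93] 6.75
0.182 [0.5302 0.2366 0.1822] [-2.37 -0.47  4.78] 7.05
0.181 [0.5302 0.2366 0.1812] [-2.89 -0.92  5.49] 7.35
0.18 [0.5302 0.2365 0.1803] [-3.05 -1.13  6.3 ] 7.65
0.179 [0.5302 0.2366 0.1794] [-1.64 -0.46  6.91] 7.95
0.178 [0.5302 0.2366 0.1785] [-3.22 -1.07  7.53] 8.25
0.177 [0.5302 0.2366 0.1776] [-1.91 -1.17  6.43] 8.55
0.176 [0.5302 0.2366 0.1767] [-3.56 -1.49  7.26] 8.85
0.175 [0.5302 0.2366 0.1762] [-4.08 -1.88  9.38] 9.15
0.1746 [0.5303 0.2366 0.1761] [-5.34 -1.64 10.7 ] 9.45
0.1742 [0.5303 0.2366 0.1761] [-5.51 -2.6  12.61] 9.75
0.1738 [0.5303 0.2366 0.1761] [-5.24 -3.19 13.95] 10.05
0.1734 [0.5303 0.2366 0.176 ] [-6.58 -2.81 15.16] 10.35
[-0.56119947  1.42104228 -0.0147043 ] 0.05182018037784778
```

```bash
python3 - <<'E'
from h import *
C=[.5301,.2365]
F=lambda: np.mean([read_ft_force() for _ in range(3)],axis=0)
z=.1734
for a in [3,8,15,22,29,36,43,50,57,64,70]:
    movel([*C,z],down(np.pi/2+np.radians(a)),speed=.05); pause(.05)
    f=F();e=read_eef_pos(); t=read_ft_torque()
    yaw=np.degrees(np.arctan2(*R.from_quat(read_tcp_rot()).as_matrix()[[1,0],0]))-90
    print(a,round(yaw,1),e.round(4),f.round(1),t.round(2),round(read_time_s(),2))
    if f[2]<13.5: z-=.0004
    if f[2]>18: z+=.0005
    if f[2]>26 or f[2]<9 or abs(t[2])>2: print("stop");break
im=read_camera("wrist"); cv2.imwrite("pics/w5.png",im[:,:,::-1])
im=read_camera("side"); cv2.imwrite("pics/s5.png",cv2.resize(im[90:230,220:400,::-1],None,fx=4,fy=4)); print(z)
E
```

```text
3 3.0 [0.5312 0.2371 0.1761] [-3.7 -1.6 13.7] [-0.41  1.02  0.04] 10.65
8 8.0 [0.5311 0.2374 0.1761] [-4.1 -0.8 13.2] [-0.29  1.04  0.06] 10.95
15 15.0 [0.531  0.2375 0.1761] [-4.8 -2.9 15. ] [-0.45  1.2   0.1 ] 11.28
22 22.0 [0.531  0.2376 0.1761] [-4.2 -1.9 15. ] [-0.37  1.19  0.03] 11.6
29 29.0 [0.531  0.2376 0.1761] [-4.6 -1.8 16. ] [-0.33  1.18  0.  ] 11.93
36 36.0 [0.5312 0.2376 0.1761] [-4.4 -2.  13.9] [-0.44  1.13  0.  ] 12.25
43 43.0 [0.5312 0.2376 0.1761] [-4.8 -1.7 15. ] [-0.32  1.1   0.03] 12.57
50 50.0 [0.5311 0.2378 0.1761] [-5.5 -1.8 14.1] [-0.36  1.1   0.03] 12.9
57 57.0 [0.5311 0.2378 0.1761] [-4.8 -1.6 14.5] [-0.38  1.1   0.03] 13.22
64 64.0 [0.5312 0.2378 0.1761] [-4.3 -1.5 14.6] [-0.4   1.03  0.07] 13.55
70 70.0 [0.5313 0.2378 0.1761] [-4.6 -1.6 14.5] [-0.36  1.03  0.11] 13.86
0.173
```

View pics/w5.png

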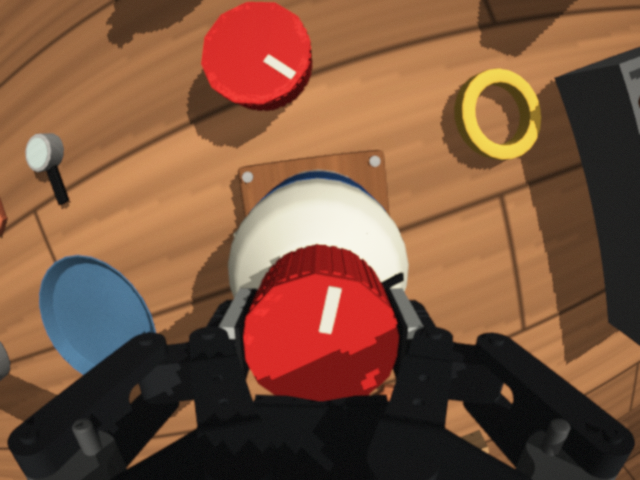

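View pics/s5.png

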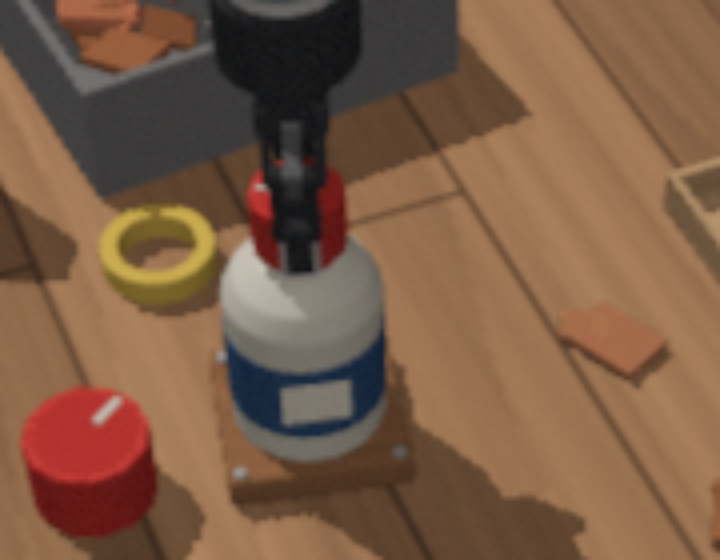

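The cap turned the full 70° with the gripper: its mark stayed at (330,310) relative to the jaws, while the shoulder mark swung round to (395,280). Next I'll lift gently.

```bash
python3 - <<'E'
from h import *
C=[.5301,.2365]; q=down(np.pi/2+np.radians(70))
F=lambda: np.mean([read_ft_force() for _ in range(3)],axis=0)
for z in [.176,.179,.183,.188,.194,.202]:
    movel([*C,z],q,speed=.03)
    f=F();print(z,read_eef_pos().round(4),f.round(1),read_ft_torque().round(2))
    if f[2]<-5: print("pull!");break
else:
    movel([*C,.29],q,speed=.12); pause(.2)
    print(F(),read_finger_gap(),read_time_s())
im=read_camera("wrist"); cv2.imwrite("pics/w6.png",im[:,:,::-1])
im=read_camera("side"); cv2.imwrite("pics/s6.png",im[:,:,::-1])
E
```

```text
0.176 [0.5312 0.2377 0.1778] [-2.4  0.5  8.4] [-0.08  0.55  0.03]
0.179 [0.5312 0.2378 0.1804] [-2.1 -0.7  7.8] [-0.06  0.45  0.02]
0.183 [0.5312 0.2377 0.184 ] [-1.1  0.8  4.3] [ 0.19  0.12 -0.02]
0.188 [0.53   0.2358 0.1875] [ 0.5 -0.8  4.5] [-0.01  0.03  0.  ]
0.194 [0.5298 0.2361 0.1937] [-0.2 -0.9 -0.7] [-0.02  0.05  0.01]
0.202 [0.5303 0.2366 0.2024] [-0.3 -0.5 -0.1] [-0.01  0.03 -0.02]
[ 0.1513833   0.66532487 -0.54485972] 0.0514533550620166 16.9083
```

View pics/s6.png

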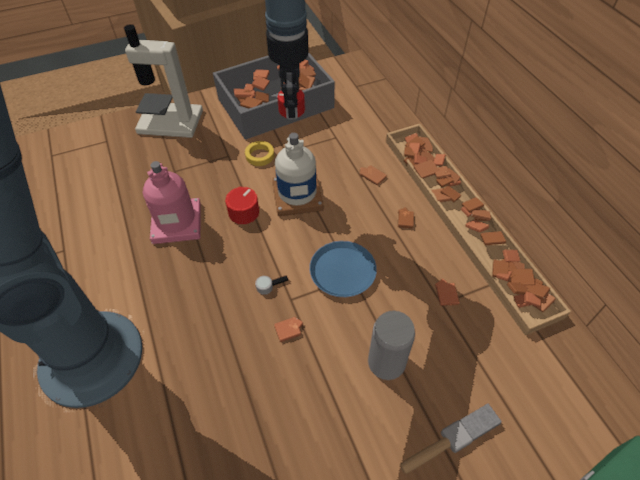

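The side view shows the cap lifted clear, held at (291,102), with the jug's neck bare at (294,142) and everything else in place. Next I'll carry it to the dish.

```bash
python3 - <<'E'
from h import *
D=[.544,-.0072]; q=down(np.pi/2+np.radians(70))
F=lambda: np.mean([read_ft_force() for _ in range(4)],axis=0)
movel([*D,.29],q,speed=.15); 
movel([*D,.07],q,speed=.12); pause(.3)
print(read_eef_pos().round(4),F(),read_time_s())
im=read_camera("wrist"); cv2.imwrite("pics/w7.png",im[:,:,::-1])
im=read_camera("side"); cv2.imwrite("pics/s7.png",cv2.resize(im[180:330,260:430,::-1],None,fx=4,fy=4))
im=read_camera("scene"); cv2.imwrite("pics/c7.png",cv2.resize(im[200:340,250:410,::-1],None,fx=4,fy=4))
E
```

```text
[ 0.5442 -0.0072  0.0702] [-0.49966197 -0.41218135 -0.15109467] 21.0667
```

View pics/s7.png

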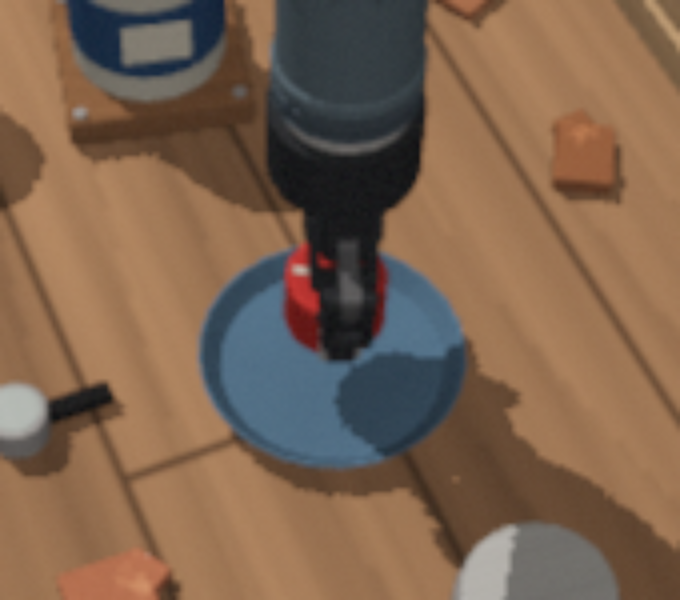

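View pics/c7.png

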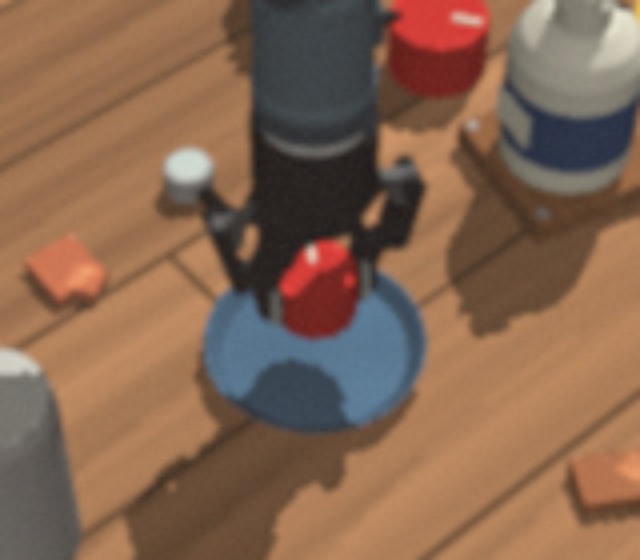

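The cap hangs over the dish: side crop (335,300), scene crop (320,290). I'll lower it until it touches.

```bash
python3 - <<'E'
from h import *
D=[.544,-.0072]; q=down(np.pi/2+np.radians(70))
F=lambda: np.mean([read_ft_force() for _ in range(4)],axis=0)
movel([*D,.032],q,speed=.06); pause(.3)
b=F(); print(b,read_eef_pos())
z=.032
while z>.0195:
    z-=.001; movel([*D,z],q,speed=.02); pause(.05)
    f=F()-b; print(round(z,4),read_eef_pos().round(4),f.round(1))
    if f[2]>2.5: break
pause(.1); print(F()-b, read_time_s())
move_gripper(.066,20); pause(.2)
print(F()-b,read_finger_gap(),read_eef_pos())
movel([*D,.06],q,speed=.06); movel([*D,.16],q,speed=.12)
move_ptp([.50,-.09,.36],down(np.pi/2)); pause(.3)
for c in ["wrist","side","scene"]:
    im=read_camera(c); cv2.imwrite(f"pics/{c}8.png",im[:,:,::-1])
print(read_time_s())
E
```

```text
[ 0.14471329  0.29959928 -0.67844822] [ 0.54430764 -0.00721097  0.03239569]
0.031 [ 0.5439 -0.0072  0.031 ] [-1.1 -1.4 -0.1]
0.03 [ 0.5439 -0.0072  0.0299] [-0.7 -0.2  0.7]
0.029 [ 0.5439 -0.0072  0.0289] [-0.3  0.4  1. ]
0.028 [ 0.5439 -0.0072  0.0279] [ 0.2 -0.7  0.5]
0.027 [ 0.5439 -0.0072  0.0269] [ 0.  -0.2  0.6]
0.026 [ 0.544  -0.0072  0.026 ] [ 0.2 -1.   0.1]
0.025 [ 0.5439 -0.0072  0.025 ] [-0.7  0.1 -0.5]
0.024 [ 0.544  -0.0072  0.024 ] [-0.8 -0.5  0.5]
0.023 [ 0.5442 -0.0072  0.0235] [-1.3 -0.5  6.9]
[-1.33255854 -0.03143591  6.0005372 ] 25.1
[-0.22165387 -0.76934221  1.17107431] 0.06598425296131552 [ 0.54391071 -0.0072342   0.02281679]
28.75
```

View pics/side8.png

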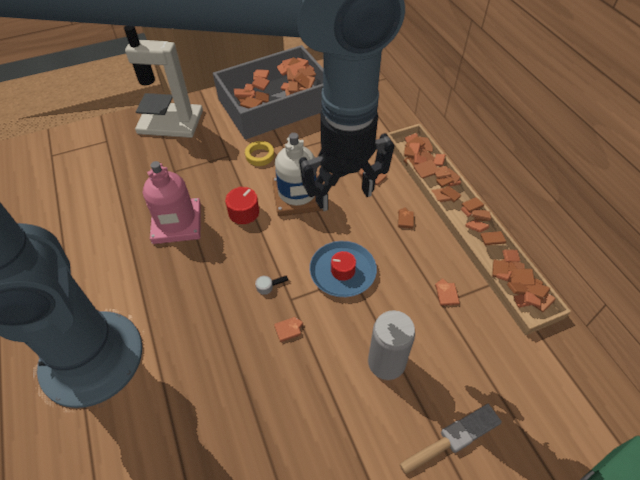

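View pics/wrist8.png

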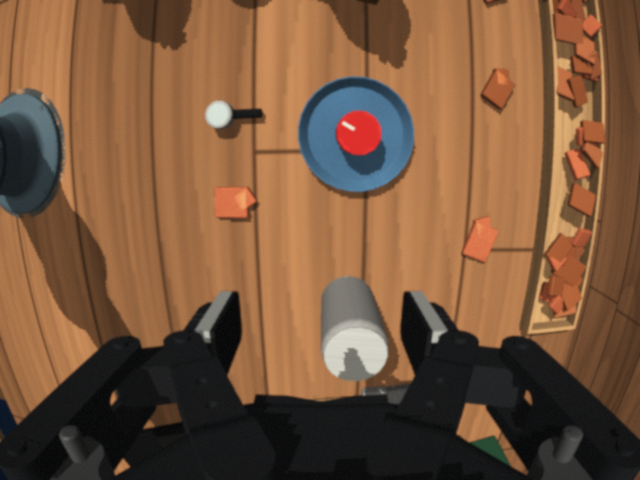

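Wrist (359,132) and side (343,265) show the cap upright and flat in the middle of the dish. The jug is open, the can, sherds, loupe and tape have not moved, and the gripper is clear of everything.

```bash
python3 -c "
from h import *
print(read_ft_force(),read_joint_vel(),sign_off(),read_time_s())"
```

```text
the job is handed in; nothing more can be done
the job is handed in; nothing more can be done
```

The jug is open, its red cap is right way up near the middle of the blue dish, and the job is handed in. My last clock reading before that was 28.75 s of the 64 s.

- **Press and turn:** I gripped the cap on the white jug and pressed it about 8 mm until it bottomed. I then turned it 70° anticlockwise with the press reading about 13–16 N. The most I read was 16 N.
- **Lift and placing:** The cap came up without any pull on the jug. I lowered it to contact with the dish at about 7 N and let go.
- **Final pictures:** The cap is flat in the dish, mark up, and the jug's neck is bare. The dish, can, sherds, loupe, tape and the larger loose cap look unmoved, and the gripper is clear. I checked this by eye in the side and wrist pictures; I took a last scene picture but did not view it.
- **Small deviation:** While turning, the cap sat about 1 mm off the commanded axis, with about 5 N of sideways force. The cap did not slip in the grip.
- **Brush:** I did not single out the brush in any picture, so I have no direct check on it. The arm did not work near anything but the jug and the dish.

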